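# Reset the rock analyser through its sunken key

### The arm

A 6-joint arm with a two-finger parallel gripper is mounted at the origin on the work surface. World frame = base frame: x ahead of the robot, y to its left, z up, the work surface at z = 0. Lengths are in m, angles in rad, forces in N, time in s.
With the tool pointing down it reaches from about 0.275 to 0.825 m from the base axis. Payload 5.2 kg.
Tool frame: the origin (TCP) lies on the centre line of the jaws, within the pads' length; the fingertips stand 25 mm ahead of it and the grasp point (between the pads) lies 6 mm ahead of it (env.finger_overhang is the distance from the TCP to the fingertips, in m); z points along the fingers, y is the line along which they close (so a half turn about z gives the same grasp; the last joint's range is limited). The gripper opens to 93 mm and grips with 3 to 60 N. Pads are 15 mm wide; open, the fingers measure 128 mm over their backs; the gripper's body (75 mm by 188 mm) begins 65 mm behind the grasp point.
Start: joints at [-1.383, 0.259, 1.535, -0, 1.348, -0.203], TCP at [0.21, -0.509, 0.244] pointing down, gripper open.
Joint ranges: [-3.14, 3.14], [-0.91, 2.08], [0.19, 2.58], [-1.22, 4.36], [0.22, 2.71], [-3.12, 3.12]. Speed limits (rad/s): [2.57, 2.57, 3.14, 3.14, 3.14, 3.14].

### API

Orientations are given as a rotation vector (axis times angle).
In Python, from plant import env gives the robot as it stands. The module is installed in compiled form; this text tells all that it offers. Calls block until the motion is done:
- env.move_pose(position, orientation): joint-space move of the TCP to a pose.
- env.move_l(position, orientation=None, rate=0.15, until_force=None): straight line of the TCP; orientation=None keeps the orientation; rate is the mean speed in m/s. With until_force (N) it stops when the force on the tool has changed by that much, and returns True; else False.
- env.movej(angles): joint-space move.
- env.grip(opening, squeeze=None): opening from 0.0 (shut) to 1.0 (fully open); squeeze is the grip in N (None keeps the last); returns when the fingers have stopped.
- env.sleep(seconds).
- env.solve_ik(position, orientation): joint angles nearest the present ones, or None.
- env.observe(): the state.
- env.capture(name): name is "scene" or "top" or "wrist"; returns a dict with "pixels" (480x640x3 uint8, blue, green, red), "depth" (480x640 float32, m along the optical axis (not along the pixel's ray), 0 where there is no reading), "camera_matrix" (3x3 intrinsics, pixels), "rvec" (rotation vector, rad) and "tvec" (3), from world to camera coordinates, as OpenCV has them; the wrist camera has in their place "hand_eye" (4x4, takes a point from camera to tool coordinates, whose origin is the TCP and whose axes are the flange's). Camera axes: x right, y down, z forward; pixel columns grow to the right and rows downward; lengths in m; the calibration is good to about 2 mm. A picture is of the moment at which its call begins: read the wrist's pose just before it.
A pose or a line that the arm cannot do raises env.PlanningError and nothing moves.
- env.sign_off(): hands the job in; it is judged then, once.
Trained networks look in a picture, given as the dict that the camera call returned (one of the last four; its "shot" number tells which), for a name from the list of things; names that differ only in an ending like _2 or _b are one class to them, and where a whole thing is asked for, a point or a joint stands for the part that bears it (a point fixed in the world has none). Each returns a list of dicts, best first, with "conf" (0 to 1); they miss things now and then, are a little off and sometimes report something else, mostly with a low value. They report only what shows in the picture. A call takes as long as a camera call. They do not tell look-alikes from the thing itself.
- env.search_frame(target, picture): "centre" ([x, y, z] in m, in the coordinates of the camera as it stood for that picture, good to about 4 mm: the middle of the surface that is visible of it).
- env.tip_of(target, picture): "centre" ([x, y, z] in m, in the coordinates of the camera as it stood for that picture, good to about 4 mm: a listed point, or the origin of a listed thing).
The state is a dict: "t": time; "joint_pos": joint angles; "qvel": joint speeds; "effort": joint torques, N m; "tool_pos": TCP position; "tcp_rot": TCP orientation; "wrist_force": force on the tool from outside, world axes, zero at the start; "torque": the same for the moment, N m; "opening": opening from 0.0 (shut) to 1.0 (fully open); "grasp_force": force on a finger pad.
Only numpy, scipy, OpenCV 4.12 (cv2) and the standard library are available. Lean on these libraries where they do the work, as an engineer would, in place of code of your own. Each camera call takes 0.05 s, during which the arm holds its last target. There are 200 camera calls.

### The job

The rock analyser has tripped: on its low control box, push the sliding dust cover by its upright rib all the way across to its stop, so that it leaves the well it was hiding and covers the well next to it. Then reach with closed fingertips down into the well you have uncovered, press the sunken reset key fully down, hold it there for about two seconds, let it come up again and draw clear. Only push and press: leave the other key unpressed, and do not lift, tip or shove the control box, the loose rock, the jar or the brush.

Things in the scene. Friction and masses are not known exactly. Their poses are not given: they have to be found in the camera images.
- console: Loose grey control box, 110 (own x) x 190 (own y) x 55 mm high, about 2.2 kg, standing on the table at any yaw; origin at the centre of its underside, z up. In its top are two equal square wells, 48 x 48 mm and 35 mm deep, centred at own x = 0, y = -37.5 mm (reset key) and y = +37.5 mm (other key), their sides parallel to the box. Two rails 6 mm wide and 5 mm high run along own y at x = -36 and +36 mm.
- console_mid (a point): Centre of the top face of the control box, 55 mm above the table.
- cover_rib (a point): Middle of the top edge of the rib on the dust cover. The cover is a bare steel plate 64 (own x) x 62 (own y) mm whose upper face lies 59.5 mm above the table; the rib stands across its middle, 40 mm long along the box's x, 6 mm thick along y, and rises 14 mm above the plate (top 73.5 mm above the table). Axes parallel to the box's.
- dust_cover (a joint): Travel of the dust cover in m along the box's +y, from 0 (centred over the reset key's well) to 0.075 (its stop, centred over the other key's well). It starts at 0 to 0.012, slides with about 1.5 N of friction and stays where it is left.
- reset_key_top (a point): Centre of the top of the reset key, a round white plastic key 28 mm in diameter, in the middle of the well that the cover hides at the start. The top lies 30 mm above the table, 25 mm below the box's top face.
- reset_key (a joint): How far the reset key is pressed, in m: 0 up, 0.005 fully down. Sprung: it starts to move at about 1.2 N, is fully down at about 4 N and comes up by itself.
- other_key_top (a point): Centre of the top of the other key, the same in shape and height, in the well that is open at the start.
- other_key (a joint): How far the other key is pressed, in m: 0 up, 0.005 fully down; to be left alone.
- rock_mid (a point): Middle of a loose grey rock, about 95 x 85 x 44 mm, 22 mm above the table; bystander, beyond the box's own +x side.
- vial_mid (a point): Middle of a loose small jar, 32 mm in diameter and 58 mm high, 29 mm above the table; bystander.
- brush: Loose hand brush lying on the table, about 200 mm long, 42 mm wide and 20 mm high; origin near its middle; bystander, beyond the box's own -x side, roughly parallel to it.
- analyser: Fixed rock analyser on the table to the robot's left: black head on a column over a rock on an aluminium base of 240 x 200 mm, 425 mm high in all; origin at the centre of its underside. Keep clear of it.
Things that resemble listed ones, but are neither listed nor needed, are in the scene too. Of the things that look like the console, the smallest one is meant.

How it is judged:
On the way, in this order (a step that is already met when the one before it is completed fails the run):
1. the dust cover is pushed across to its stop, clear of the reset well (value of joint dust_cover above 0.068 m), for 0.2 s.
2. the reset key is held fully down by the fingers for about two seconds (1.5 s at least) (value of joint reset_key above 0.004 m and value of joint dust_cover above 0.066 m and contact force between the fingers and reset_key above 0.5 N), for 1.5 s.
At the end, for the whole second after the job is handed in: The dust cover stands at its stop over the other well (within 9 mm), both keys are up, the control box stands upright within 15 mm of where it was, and the rock, jar and brush are within 15 mm of where they were (value of joint dust_cover above 0.066 m and value of joint each of reset_key, other_key below 0.001 m and distance of each of console, rock_mid, vial_mid, brush from where it was at the start of the episode below 0.015 m and angle between console's own z axis and vertical below 0.05 rad and linear speed of console below 0.01 m/s); the robot touches nothing.
It fails at once if the other key is pressed (more than 2 mm) (value of joint other_key above 0.002 m).
It fails at once if the control box is shoved or lifted more than 15 mm (distance of console from where it was at the start of the episode above 0.015 m).
It fails at once if the control box is tipped (more than 0.1 rad) (angle between console's own z axis and vertical above 0.1 rad).
It fails at once if the control box is lifted off the table (more than 6 mm) (height (world z) of console_mid above 0.061 m).
It fails at once if the rock, the jar or the brush is knocked more than 15 mm out of place, or lifted (distance of any of rock_mid, vial_mid, brush from where it was at the start of the episode above 0.015 m).
It also fails if it takes over 43 s, if anything falls off the work surface, if the arm or the gripper's body presses on something with over 40 N, if the wrist force passes 120 N, or if a joint passes its speed limit or range.

## Working session

There is one attempt and no reset: what is moved stays moved. The work goes in short steps, each a Python script; the robot and the scene stay as the last script left them, time stands still between calls to the robot, and variables do not carry over. Pictures are saved under pics/ and viewed, at most 10 in all, crops included, and the job is handed in when it is done.

```bash
mkdir -p pics; cat > h.py <<'E'
import numpy as np, cv2
from plant import env
def w(cap,p):
    R=cv2.Rodrigues(np.array(cap["rvec"],float))[0]; return R.T@(np.array(p)-np.array(cap["tvec"]).ravel())
def px(cap,p):
    q=np.array(cap["camera_matrix"])@np.array(p); return (q[:2]/q[2]).round()
def cloud(cap):
    d=cap["depth"]; v,u=np.indices(d.shape); K=np.array(cap["camera_matrix"])
    P=np.stack([(u-K[0,2])*d/K[0,0],(v-K[1,2])*d/K[1,1],d],-1)
    R=cv2.Rodrigues(np.array(cap["rvec"],float))[0]
    P=(P-np.array(cap["tvec"]).ravel())@R; P[d==0]=np.nan; return P
E
python3 - <<'E'
from h import *
for n in("top","scene"):
    c=env.capture(n); cv2.imwrite(f"pics/{n}0.png",c["pixels"]); np.save(f"{n}0.npy",cloud(c))
    print(n)
    for t in("console","cover_rib","other_key_top","rock_mid","vial_mid","brush"):
        for r in env.tip_of(t,c): print(t,round(r["conf"],2),px(c,r["centre"]),w(c,r["centre"]).round(3))
print(env.observe()["t"])
E
```

```text
top
console 0.88 [278. 321.] [0.306 0.202 0.001]
console 0.56 [489. 246.] [ 0.486 -0.364 -0.001]
cover_rib 0.94 [363. 217.] [ 0.565 -0.026  0.074]
cover_rib 0.86 [271. 345.] [0.251 0.211 0.106]
cover_rib 0.55 [491. 262.] [ 0.437 -0.336  0.103]
cover_rib 0.54 [371. 210.] [ 0.583 -0.049  0.053]
other_key_top 0.65 [380. 204.] [ 0.603 -0.075  0.034]
other_key_top 0.57 [282. 300.] [0.36  0.187 0.04 ]
other_key_top 0.54 [503. 226.] [ 0.535 -0.391  0.039]
rock_mid 0.67 [392. 265.] [ 0.441 -0.102  0.023]
vial_mid 0.49 [410. 168.] [ 0.698 -0.159  0.027]
brush 0.74 [342. 167.] [0.712 0.021 0.002]
scene
console 0.93 [270. 266.] [ 0.576 -0.047  0.   ]
console 0.76 [170. 204.] [ 0.486 -0.366  0.002]
console 0.64 [394. 207.] [0.304 0.192 0.   ]
cover_rib 0.86 [177. 169.] [ 0.442 -0.341  0.102]
cover_rib 0.8 [278. 249.] [ 0.565 -0.025  0.07 ]
cover_rib 0.74 [409. 166.] [0.251 0.204 0.104]
other_key_top 0.67 [147. 206.] [ 0.537 -0.391  0.045]
other_key_top 0.59 [389. 213.] [0.362 0.19  0.043]
other_key_top 0.52 [251. 264.] [ 0.6   -0.081  0.032]
rock_mid 0.71 [270. 213.] [ 0.443 -0.099  0.023]
vial_mid 0.53 [202. 289.] [ 0.698 -0.161  0.03 ]
brush 0.75 [271. 325.] [ 0.716  0.012 -0.001]
0.7
```

```bash
python3 - <<'E'
from h import *
im=cv2.imread("pics/top0.png"); cv2.imwrite("pics/topcrop.png",cv2.resize(im[140:380,220:540],None,fx=2.5,fy=2.5,interpolation=cv2.INTER_CUBIC))
for n in("top","scene"):
    P=np.load(n+"0.npy"); near=np.hypot(P[...,0]-.576,P[...,1]+.047)<.125
    for lo,hi in((.048,.066),(.067,.08)):
        m=near&(P[...,2]>lo)&(P[...,2]<hi); Q=P[m]
        if len(Q)>3: print(n,lo,len(Q),Q.mean(0).round(4),np.median(Q[:,2]).round(4),cv2.minAreaRect((Q[:,:2]*1000).astype(np.float32)))
E
```

```text
top 0.048 2692 [ 0.5775 -0.0448  0.0563] 0.0561 ((580.3397216796875, -48.13495635986328), (110.13072967529297, 190.83934020996094), 35.41545104980469)
top 0.067 50 [ 0.5693 -0.0303  0.0724] 0.0727 ((591.8436279296875, -46.20201873779297), (73.47715759277344, 118.4472427368164), 22.734094619750977)
scene 0.048 3027 [ 0.5834 -0.0454  0.0569] 0.0566 ((580.541748046875, -49.31727600097656), (116.58038330078125, 190.07144165039062), 35.42729568481445)
scene 0.067 46 [ 0.5671 -0.0269  0.0732] 0.0738 ((581.7416381835938, -34.251827239990234), (75.04005432128906, 42.04220962524414), 19.223581314086914)
```

View pics/topcrop.png

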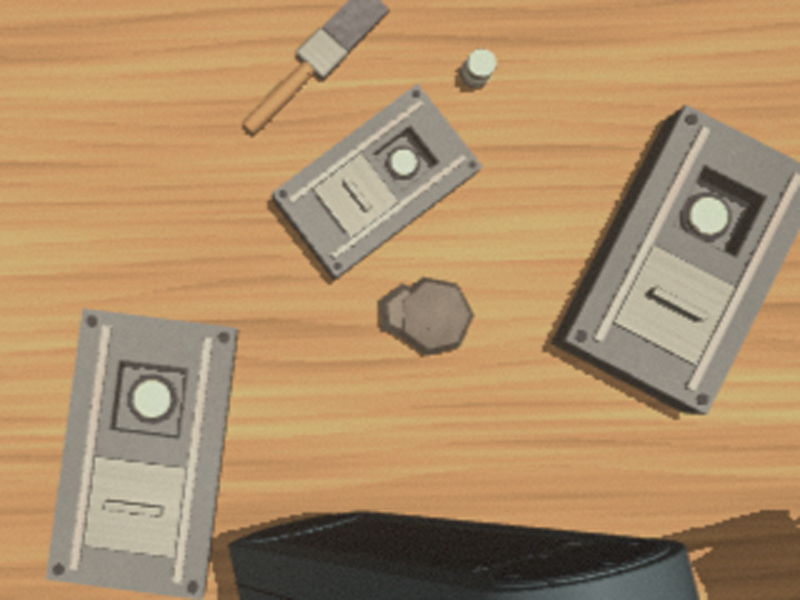

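Candidates in the top crop: the left box at (143,455), the right box at (690,260) and the middle box at (375,183). The middle one is the smallest and measures 110 x 191 mm with its top at 56 mm, so it is the console. Its rib is at (355,192), the open well at (403,162), the rock on its +x side and the brush on its -x side, all as described. Next I close the gripper and look from above with the wrist camera.

```bash
cat >> h.py <<'E'
from scipy.spatial.transform import Rotation as Ro
def ori(a,s=1):  # a: direction of box x; tool y along s*box x
    y=s*np.array([np.cos(a),np.sin(a),0]); z=np.array([0,0,-1.]); return Ro.from_matrix(np.stack([np.cross(y,z),y,z],1)).as_rotvec()
def wcloud(cap,T):
    H=T@np.array(cap["hand_eye"]); Ri=H[:3,:3].T
    c=dict(cap); c["rvec"]=cv2.Rodrigues(Ri)[0]; c["tvec"]=-Ri@H[:3,3]; return c
def pose():
    o=env.observe(); T=np.eye(4); T[:3,:3]=Ro.from_rotvec(o["tcp_rot"]).as_matrix(); T[:3,3]=o["tool_pos"]; return T
E
python3 - <<'E'
from h import *
a=np.radians(215.4); C=np.array([.58,-.0485]); q0=np.array(env.observe()["joint_pos"])
c=env.capture("wrist"); print(np.array(c["hand_eye"]).round(3).tolist())
best=None
for s in(1,-1):
    q=env.solve_ik([.58,-.0485,.3],ori(a,s)); print(s,None if q is None else np.round(q,2))
    if q is not None and (best is None or abs(q[5]-q0[5])<best[0]): best=(abs(q[5]-q0[5]),s)
s=best[1]; print("use",s)
he=Ro.from_rotvec(ori(a,s)).as_matrix()@np.array(c["hand_eye"])[:3,3]
env.grip(0.0,20)
env.move_pose([C[0]-he[0],C[1]-he[1],.27],ori(a,s)); env.sleep(.3)
T=pose(); c=wcloud(env.capture("wrist"),T); cv2.imwrite("pics/w1.png",c["pixels"])
P=cloud(c); np.save("w1.npy",P)
for t in("console","cover_rib","other_key_top","console_mid"):
    for r in env.tip_of(t,c): print(t,round(r["conf"],2),px(c,r["centre"]),w(c,r["centre"]).round(4))
near=np.hypot(P[...,0]-.58,P[...,1]+.0485)<.125
for lo,hi in((.048,.066),(.067,.08)):
    Q=P[near&(P[...,2]>lo)&(P[...,2]<hi)]
    print(lo,len(Q),Q.mean(0).round(4),np.median(Q[:,2]).round(4),cv2.minAreaRect((Q[:,:2]*1000).astype(np.float32)))
o=env.observe();print(o["t"],o["tool_pos"],o["opening"])
E
```

```text
[[-0.001, -0.969, -0.248, 0.068], [1.0, -0.001, -0.0, 0.0], [0.0, -0.248, 0.969, -0.141], [0.0, 0.0, 0.0, 1.0]]
1 [-0.27  0.29  1.36  0.    1.49  2.25]
-1 [-0.27  0.29  1.36  0.    1.49 -0.89]
use -1
console 0.65 [ 89. 333.] [ 0.4924 -0.3641  0.0017]
console 0.57 [324. 140.] [ 0.5833 -0.0492  0.0014]
cover_rib 0.55 [322. 101.] [ 0.5646 -0.026   0.0726]
other_key_top 0.6 [325. 178.] [ 0.6034 -0.0766  0.0304]
other_key_top 0.58 [ 92. 397.] [ 0.5369 -0.3967  0.0411]
console_mid 0.84 [322. 137.] [ 0.5802 -0.0475  0.0524]
0.048 27180 [ 0.5751 -0.0391  0.0566] 0.0557 ((581.19189453125, -47.51282501220703), (110.37908935546875, 190.076171875), 35.324462890625)
0.067 455 [ 0.5654 -0.0251  0.0731] 0.0735 ((565.2352905273438, -25.039196014404297), (40.117034912109375, 5.788540840148926), 35.20414352416992)
4.825 [ 0.61956768 -0.1044026   0.27000127] 0.00407288116016763
```

View pics/w1.png

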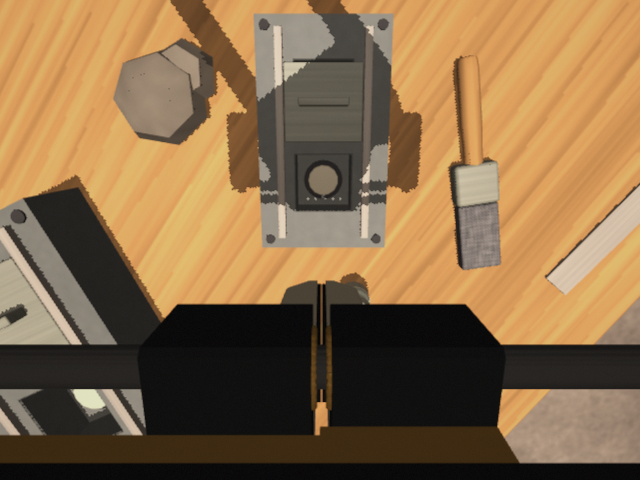

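The wrist view shows the console at (322,140), its rib at (323,101) as a 40 x 5.8 mm strip at z 73.5 mm, and the open well with its key at (323,180). The fits agree, so I push the cover now.

```bash
cat >> h.py <<'E'
A=np.radians(215.3); O=ori(A,-1); U=np.array([-np.sin(A),np.cos(A)]); RIB=np.array([.5652,-.0250]); CON=np.array([.5812,-.0475])
S0=(RIB-CON)@U
def at(s,z): return [*(RIB+(s-S0)*U),z]
E
python3 - <<'E'
from h import *
print(U,S0,(RIB-CON)@[-U[1],U[0]])
env.move_pose(at(S0-.027,.15),O); env.move_l(at(S0-.027,.0895),rate=.06); env.sleep(.2)
f0=env.observe()["wrist_force"]
h=env.move_l(at(.027,.0895),rate=.04,until_force=6)
print(h,(np.array(env.observe()["tool_pos"])[:2]-RIB)@U+S0,env.observe()["wrist_force"]-f0)
if not h:
    h=env.move_l(at(.032,.0895),rate=.015,until_force=4); o=env.observe()
    print(h,(np.array(o["tool_pos"])[:2]-RIB)@U+S0,o["wrist_force"]-f0)
env.sleep(.3)
p=(np.array(env.observe()["tool_pos"])[:2]-RIB)@U+S0
env.move_l(at(p-.012,.0895),rate=.06); env.move_l(at(p-.012,.13),rate=.1)
env.move_pose([.58-.0,-.0485,.25][:0] or at(.068,.27),O); env.sleep(.3)
T=pose(); c=wcloud(env.capture("wrist"),T); cv2.imwrite("pics/w2.png",c["pixels"]); P=cloud(c)
near=np.hypot(P[...,0]-.58,P[...,1]+.0485)<.125
for lo,hi in((.048,.066),(.067,.08)):
    Q=P[near&(P[...,2]>lo)&(P[...,2]<hi)]; r=cv2.minAreaRect((Q[:,:2]*1000).astype(np.float32))
    print(lo,len(Q),r,"s",(np.array(r[0])/1000-CON)@U)
for r in env.tip_of("reset_key_top",c): print(r["conf"],px(c,r["centre"]),w(c,r["centre"]).round(4))
print("expect key",CON-.0375*U, env.observe()["t"])
E
```

```text
[ 0.57785762 -0.81613759] -0.0276088177669397 -5.64048926537012e-05
True 0.02551827333006504 [-0.10620045  0.38262317 -0.85314627]
0.048 26837 ((581.19140625, -47.45465087890625), (110.3080062866211, 190.1180877685547), 35.289676666259766) s -4.1977086361291356e-05
0.067 387 ((603.1153564453125, -78.04914093017578), (39.63059616088867, 5.965916633605957), 35.24519348144531) s 0.037596258070778814
0.97 [319. 100.] [ 0.5593 -0.0213  0.0339]
expect key [ 0.55953034 -0.01689484] 11.1583
```

View pics/w2.png

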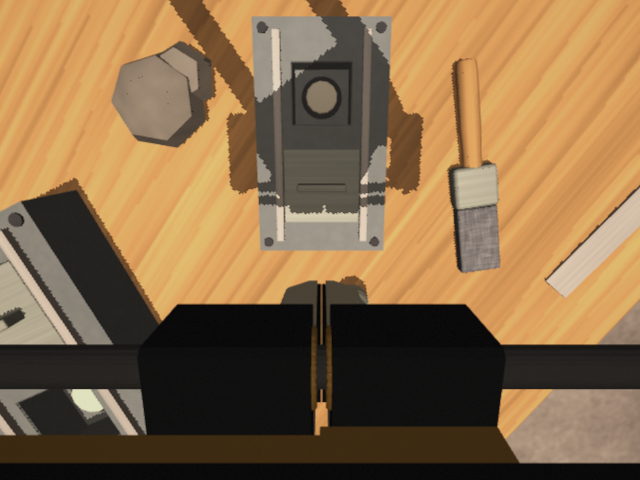

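The rib is now at (322,188), s = +37.6 mm, so the cover is at its stop. The reset well is open at (322,97) and the box has not moved. Next I press the key.

```bash
python3 - <<'E'
from h import *
s=-.0375
env.move_pose(at(s,.13),O); env.move_l(at(s,.062),rate=.06); env.sleep(.2)
f0=env.observe()["wrist_force"][2]
st=lambda: (env.observe()["t"],np.round(env.observe()["tool_pos"][2],5),round(env.observe()["wrist_force"][2]-f0,2))
print(st())
print(env.move_l(at(s,.049),rate=.015,until_force=8),st())
env.sleep(.1);print(st())
z=env.observe()["tool_pos"][2]
for k in range(4):
    if env.observe()["wrist_force"][2]-f0>5: break
    z-=.0004; env.move_l(at(s,z),rate=.01,until_force=15); env.sleep(.1); print("push",z,st())
for k in range(5): env.sleep(.5); print(st())
E
```

```text
(13.375, np.float64(0.06236), np.float64(0.0))
True (14.1417, np.float64(0.05027), np.float64(3.92))
(14.2417, np.float64(0.05026), np.float64(4.2))
push 0.04985661770477315 (14.5917, np.float64(0.05025), np.float64(3.65))
push 0.04945661770477315 (14.9417, np.float64(0.05024), np.float64(7.8))
(15.4417, np.float64(0.05018), np.float64(6.33))
(15.9417, np.float64(0.0502), np.float64(7.06))
(16.4417, np.float64(0.0502), np.float64(7.36))
(16.9417, np.float64(0.05019), np.float64(7.07))
(17.4417, np.float64(0.05023), np.float64(7.59))
```

The key was at its hard stop (TCP z 50.2 mm) at about 7 N for 2.5 s. I'll draw clear, check and look.

```bash
python3 - <<'E'
from h import *
env.move_l(at(-.0375,.13),rate=.05); env.move_pose(at(.068,.27),O); env.sleep(.3)
T=pose(); c=wcloud(env.capture("wrist"),T); cv2.imwrite("pics/w3.png",c["pixels"]); P=cloud(c)
near=np.hypot(P[...,0]-.58,P[...,1]+.0485)<.125
for lo,hi in((.048,.066),(.067,.08)):
    Q=P[near&(P[...,2]>lo)&(P[...,2]<hi)]; r=cv2.minAreaRect((Q[:,:2]*1000).astype(np.float32))
    print(lo,len(Q),r,"s",(np.array(r[0])/1000-CON)@U)
k=np.hypot(P[...,0]-.5595,P[...,1]+.0169)<.009; print("key z",np.nanmedian(P[k][:,2]),env.observe()["t"])
E
```

```text
0.048 26762 ((581.094482421875, -47.50691223144531), (110.35606384277344, 190.0947265625), 35.34212875366211) s -5.533280511218742e-05
0.067 384 ((602.7435302734375, -78.25525665283203), (39.564273834228516, 5.896572113037109), 35.38068771362305) s 0.037549614271581856
key z 0.030094323656865686 20.2833
```

View pics/w3.png

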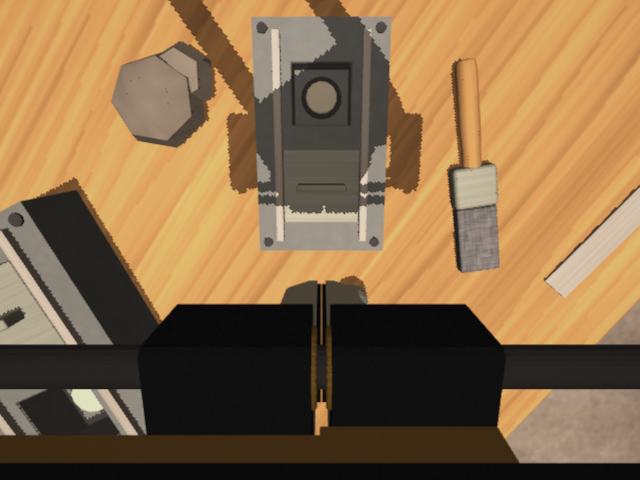

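The key at (321,97) is up again (z 30.1 mm), the cover is at its stop (rib at (322,188)), and the box, rock and brush have not moved.

```bash
python3 -c "
from plant import env
print(env.sign_off())"
```

```text
the job is handed in; nothing more can be done
None
```

The job is handed in: the cover is at its stop, the reset key was held fully down at about 7 N for 2.5 s and came back up, and the arm is clear; the box, rock and brush had not moved in the last picture, where the jar was hidden behind the gripper.

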